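# Clamp the grinding jar in the ball mill

## Task

Get the small ball mill ready to run: swing the blue clamp arm over the grinding jar until it is against its stop, then screw the T-handle down clockwise until its pad meets the jar's lid, and from there give it about a quarter turn more, no further. Half a turn more would spoil the lid's seal. Leave the jar clamped, let go of the handle, and do not disturb the other things on the bench.

Things in the scene. Friction and masses are not known exactly. Their poses are not given: they have to be found in the camera images.
- cup (a point): centre of the floor of the jar cup on top of the ball mill (white housing 280 x 240 mm), 77 mm above the bench, on the jar's axis. Its x axis points from the mill's front (dark panel) to its rear, z up. The mill does not move in use. A steel catch stud, its head's top 212 mm above the bench, stands 75 mm in front of this point
- pivot (a point): on the upright pivot axis of the blue swing arm, at the arm's upper face: 200 mm above the bench, 75 mm behind the cup's axis. The arm is 22 mm thick, 32 mm wide and reaches 172 mm from the pivot; its pivot bolt stands 10 mm above it and the screw's brass nut, 75 mm from the pivot, 7 mm
- swing_arm (a joint): angle of the swing arm, rad: 0 = over the jar, against its stop, the screw in line with the cup's axis; grows as the arm swings away, counter-clockwise seen from above; starts at 0.8 to 1.35. Friction about 0.45 N m (some 6 N at the screw); it stays where it is left. Turning the T-handle clockwise drags the arm towards its stop
- screw: clamping screw, upright in the swing arm, 75 mm from the pivot; origin on its axis at mid-height of the T-handle's bar. Its axes turn with the arm, not with the handle. It sinks 1.59 mm per rad of clockwise handle turn. It carries a spring-backed pad, 40 mm wide, below the arm; where the pad is locked on the spindle varies unseen, so the gap above the lid is not known: feel for it
- t_handle (a joint): turn of the T-handle, rad, growing clockwise seen from above (pad goes down); starts at 0 to 0.6, thread ends at 0 and 11. The pad meets the lid after 1.7 to 5.8 rad of turning. Torque while turning: 0.08 N m with the pad free, from touch on rising by about 0.25 N m per rad (0.2 to 0.32); it eases off when turning stops. Clamping force rises by about 24 N per rad. It stays where left
- end_a (a point): middle of the black grip at one end of the T-handle's bar, 50 mm from the screw's axis; x axis outward along the bar. The bar is level, 12 mm thick, 132 mm long; each grip is a cylinder 18 mm in diameter, 36 mm long along the bar. The round hub in the middle is 28 mm in diameter, from 16 mm below to 14 mm above the bar's axis. Bar about 255 mm above the bench at first
- end_b (a point): middle of the black grip at the other end of the T-handle's bar, 50 mm from the screw's axis on the opposite side; its x axis points inward along the bar, to end_a
- jar_mid (a point): centre of the steel grinding jar, half-way up, standing in the mill's cup: diameter 64 mm (lid 68 mm), height 66 mm, 0.55 kg, so its lid's top is 33 mm above this point, 143 mm above the bench. The cup's wall is 22 mm high with 2 mm of play round the jar
- jar: the same grinding jar; origin at the centre of its underside, z up
- spare_jar_mid (a point): bystander: a second grinding jar of the same kind, 68 mm wide and 66 mm high, on the bench beside the mill; centre, half-way up
- sieve_mid (a point): bystander: brass sieve, a round tray of 100 mm diameter and 35 mm height, on the bench beside the mill; centre, half-way up
- sample_mid (a point): bystander: sample jar of 68 mm diameter and 100 mm height with a white cap, on the bench beside the mill; centre, half-way up

How it is judged:
On the way, in this order (a step that is already met when the one before it is completed fails the run):
1. the swing arm is over the jar, against its stop, with the pad still clear of the lid (value of joint swing_arm below 0.04 rad and contact force between screw and jar below 1 N), for 0.2 s.
2. the pad is clamped down on the jar's lid (value of joint swing_arm below 0.06 rad and contact force between screw and jar above 26 N), for 0.2 s.
At the end, for the whole second after the job is handed in: the swing arm is against its stop (within 0.06 rad), the pad presses on the jar's lid with 26 to 52 N (a quarter turn past first touch gives about 38 N), the jar stands upright on the floor of its cup, the T-handle is at rest and let go (all of step 2 and contact force between screw and jar below 52 N and horizontal distance between jar and cup below 0.006 m and angle between jar's own z axis and vertical below 0.05 rad and z of jar in the frame of cup below 0.004 m and velocity of joint t_handle between -0.05 and 0.05 rad/s and contact force between the fingers and screw below 0.5 N).
It fails at once if the lid is over-tightened: more than 65 N between the pad and the jar (nearly half a turn past first touch) (contact force between screw and jar above 65 N).
It fails at once if the gripper knocks the grinding jar (more than 8 N) (contact force between any of the fingers, the arm and jar above 8 N).
It fails at once if a bystander is moved by more than 20 mm (distance of any of spare_jar_mid, sieve_mid, sample_mid from where it was at the start of the episode above 0.02 m).
It also fails if it takes over 72 s, if anything falls off the work surface, if the arm or the gripper's body presses on something with over 40 N, if the wrist force passes 120 N, or if a joint passes its speed limit or range.

## Robot

A 6-joint arm with a two-finger parallel gripper is mounted at the origin on the work surface. World frame = base frame: x ahead of the robot, y to its left, z up, the work surface at z = 0. Lengths are in m, angles in rad, forces in N, time in s.
With the tool pointing down it reaches from about 0.225 to 0.875 m from the base axis. Payload 3.4 kg.
Tool frame: the origin (TCP) lies between the finger pads; the fingertips stand 17 mm ahead of it and the grasp point (between the pads) lies 2 mm behind it; y points along the fingers, z is the direction in which the jaws open and shut, and the axes are right-handed (so a half turn about y gives the same grasp; the last joint's range is limited). The gripper opens to 85 mm and grips with 20 to 120 N. Pads are 22 mm wide; open, the fingers measure 114 mm over their backs; the gripper's body (76 mm by 85 mm) begins 54 mm behind the grasp point. The pads swing forward as they close: fully open they stand 13 mm farther back than shut.
Start: joints at [1.203, 0.276, 1.505, -0, 1.361, -0.121], TCP at [0.14, 0.558, 0.248] pointing down, gripper open.
Joint ranges: [-2.89, 2.89], [-0.75, 2.08], [0.22, 2.7], [-1.18, 4.32], [0.11, 2.71], [-2.7, 2.7]. Speed limits (rad/s): [2.57, 2.57, 3.14, 3.14, 3.14, 3.14].

## Interface

Orientations are given as a unit quaternion [w, x, y, z].
In Python, from rig import manip, get_image, camera_model, sign_off, spot_in, silhouettes, spot_point gives the robot as it stands.
- The arm moves only by the tool jog_arm, never from a script. Its argument "targets" is a list of rows, each a list of 3 entries, a list of its own where there are three numbers: the finger opening in m, from 0 to 0.0854, then the shift along the world's x, y, z in m, then the turn about the world's z in rad. In form: [[claw, [x, y, z], spin], ...]. A call has 1 to 10 rows; each row shifts and turns the commanded pose from where the row before left it; what a row does not reach is not made up. A row lasts 1/8 s, in which the tool goes at most 62.5 mm and 10.7 degrees, less where a joint would pass 70% of its speed; a pose out of reach is approached as far as the arm can. A call with a gripper value outside its range is refused whole. The fingers move at their own pace and stop on an object; "force" is the grip in N (left out, the last holds). Time passes only in rows, so rows that do not move let the fingers close. It gives the time, the measured TCP pose, the force and the opening at its end, in the units of the state.
- manip.get_state(): the state, without advancing time (a new reading comes with each control period).
- get_image(name): name is "scene" or "top" or "wrist"; returns (picture, depth): 480x640x3 uint8, red, green, blue; 480x640 float32, m along the optical axis (not along the pixel's ray), 0 where there is no reading.
- camera_model(name): a dict with "mtx" (3x3 intrinsics, pixels), "world_from_camera" (4x4, takes a point from camera to world coordinates). Camera axes: x right, y up, looking along -z (the intrinsics and any distortion apply to the point x, -y, -z); pixel columns grow to the right and rows downward; lengths in m; the calibration is good to about 2 mm. A picture is of the moment at which its call begins: read the wrist's pose just before it. camera_model takes no time and is no camera call; for the wrist camera it gives the pose at the moment of the call.
- sign_off(): hands the job in, once; it reports no verdict.
Trained networks look in the newest picture that a camera, given by its name, has taken for a name from the list of things; names that differ only in an ending like _2 or _b are one class to them, and where a whole thing is asked for, a point or a joint stands for the part that bears it (a point fixed in the world has none). Each returns a list of dicts, best first, with "score" (0 to 1); they miss things now and then, are a little off and sometimes report something else, mostly with a low value. They report only what shows in the picture. A call takes as long as a camera call.
- spot_in(name, camera): "position" ([column, row] in pixels, amid what is visible of it).
- silhouettes(name, camera): "mask" (480x640 bool, what is visible of it) and "position" ([column, row] in pixels, amid what is visible of it).
- spot_point(name, camera): "position" ([column, row] in pixels: a listed point, or the origin of a listed thing).
The state is a dict: "clock": time; "qpos": joint angles; "qd": joint speeds; "effort": joint torques, N m; "position": TCP position; "ee_rot": TCP orientation; "contact_force": force on the tool from outside, world axes, zero at the start; "moment": the same for the moment, N m; "width": finger opening in m.
Only numpy, scipy, OpenCV 4.12 (cv2) and the standard library are available. Lean on these libraries where they do the work, as an engineer would, in place of code of your own. Each camera call takes 0.05 s, during which the arm holds its last target.

## Working session

There is one attempt and no reset: what is moved stays moved. The work goes in short steps, Python scripts to look and compute and a tool call to move; the robot and the scene stay as the last step left them, time stands still between calls to the robot, and variables do not carry over. Pictures are saved under pics/ and viewed, and the job is handed in when it is done.

Besides the shell and the picture viewer there is one more tool, called after "Emit:" by a JSON object that holds its "name" and its "arguments". jog_arm: Moves the arm, as the interface text tells. Its arguments: {"type":"object","properties":{"targets":{"type":"array","items":{"type":"array"}},"force":{"type":"number"}},"required":["targets"]}

```bash
mkdir -p pics; ls; cat > h.py <<'E'
from rig import manip, get_image, camera_model, sign_off, spot_in, silhouettes, spot_point
import numpy as np, cv2
def ray(cam,p,cm=None):
    cm=cm or camera_model(cam); K=np.array(cm["mtx"]); T=np.array(cm["world_from_camera"])
    v=np.linalg.inv(K)@np.array([p[0],p[1],1.]); d=T[:3,:3]@np.array([v[0],-v[1],-v[2]])
    return T[:3,3],d
def atz(cam,p,z,cm=None):
    o,d=ray(cam,p,cm); return o+d*(z-o[2])/d[2]
def proj(cam,X,cm=None):
    cm=cm or camera_model(cam); K=np.array(cm["mtx"]); T=np.array(cm["world_from_camera"])
    c=np.linalg.inv(T)@np.append(X,1); v=K@np.array([c[0],-c[1],-c[2]]); return v[:2]/v[2]
def dep(cam,p,D,cm=None):
    o,d=ray(cam,p,cm); return o+d*D[int(round(p[1])),int(round(p[0]))]
E
python3 - <<'E'
from h import *
np.set_printoptions(precision=3,suppress=True)
s=manip.get_state(); print(s)
for c in ["scene","top"]:
    im,D=get_image(c); cv2.imwrite(f"pics/{c}0.png",im[:,:,::-1]); np.save(f"{c}0.npy",D); cm=camera_model(c); print(c,{k:np.array(v) if k in("mtx","world_from_camera") else v for k,v in cm.items()})
    for n,z in [("cup",.077),("pivot",.2),("screw",.255),("end_a",.255),("end_b",.255),("jar_mid",.11),("spare_jar_mid",.033),("sieve_mid",.0175),("sample_mid",.05)]:
        for r in spot_point(n,c)[:2]:
            p=r["position"]; print(n,round(r["score"],2),np.array(p),atz(c,p,z),dep(c,p,D))
E
```

```text
pics
{'clock': 0.0, 'qpos': array([ 1.203,  0.277,  1.506, -0.   ,  1.361, -0.121]), 'qd': array([ 0.002,  0.001, -0.001,  0.001,  0.001, -0.001]), 'effort': array([  0.002, -41.677, -24.581,   0.   ,   0.011,   0.   ]), 'position': array([0.14 , 0.557, 0.247]), 'ee_rot': array([-0.701,  0.702, -0.087,  0.087]), 'contact_force': array([ 1.005,  0.376, -0.118]), 'moment': array([ 0.003, -0.01 , -0.001]), 'width': 0.08549556200921507}
scene {'mtx': array([[620.51 ,   0.   , 313.279],
       [  0.   , 620.51 , 241.623],
       [  0.   ,   0.   ,   1.   ]]), 'world_from_camera': array([[-0.52 , -0.619,  0.589,  1.235],
       [ 0.854, -0.376,  0.359,  0.457],
       [-0.001,  0.69 ,  0.724,  0.968],
       [ 0.   ,  0.   ,  0.   ,  1.   ]])}
cup 0.6 [248.7 243.4] [ 0.58  -0.091  0.077] [ 0.605 -0.07   0.111]
pivot 0.63 [213.5 216.7] [ 0.65  -0.107  0.2  ] [ 0.658 -0.099  0.211]
pivot 0.46 [248.1 244.2] [ 0.673 -0.015  0.2  ] [ 0.608 -0.07   0.111]
screw 0.77 [202.5 171.2] [ 0.609 -0.155  0.255] [ 0.613 -0.151  0.26 ]
end_a 0.73 [202.1 150.6] [ 0.563 -0.192  0.255] [ 0.571 -0.184  0.264]

[... 897 characters left out ...]
9 199.3] [ 0.648 -0.11   0.2  ] [ 0.646 -0.109  0.208]
screw 0.89 [421.6 215.9] [ 0.602 -0.166  0.255] [ 0.599 -0.163  0.269]
end_a 0.74 [437.3 240. ] [ 0.553 -0.195  0.255] [ 0.553 -0.195  0.257]
end_a 0.73 [405.5 193.5] [ 0.647 -0.135  0.255] [ 0.646 -0.134  0.26 ]
end_b 0.74 [437.3 240. ] [ 0.553 -0.195  0.255] [ 0.553 -0.195  0.257]
end_b 0.73 [405.5 193.5] [ 0.647 -0.135  0.255] [ 0.646 -0.134  0.26 ]
jar_mid 0.64 [377.3 236.7] [ 0.586 -0.092  0.11 ] [ 0.58  -0.089  0.144]
spare_jar_mid 0.82 [299.3 190.4] [0.71  0.083 0.033] [0.702 0.082 0.065]
sieve_mid 0.66 [474.1 263.2] [ 0.54  -0.326  0.018] [ 0.541 -0.329  0.007]
sample_mid 0.83 [271.8 263.2] [0.535 0.144 0.05 ] [0.529 0.141 0.097]
```

View pics/scene0.png

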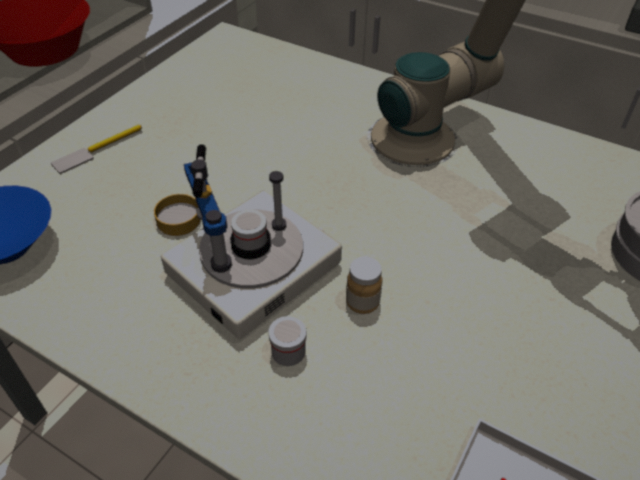

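View pics/top0.png

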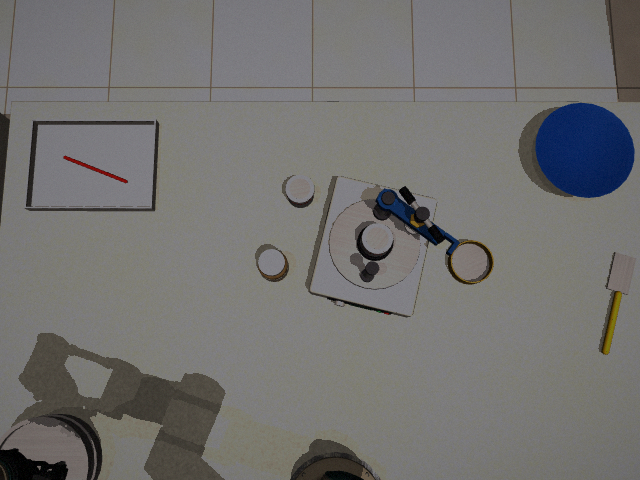

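```bash
python3 - <<'E'
from h import *
from scipy.spatial.transform import Rotation as R
np.set_printoptions(precision=4,suppress=True)
s=manip.get_state(); q=s["ee_rot"]; M=R.from_quat([q[1],q[2],q[3],q[0]]).as_matrix(); print(M)
im=cv2.imread("pics/top0.png"); c=cv2.resize(im[170:330,300:500],None,fx=4,fy=3.75,interpolation=cv2.INTER_CUBIC); cv2.imwrite("pics/topc.png",c)
E
```

```text
[[ 0.9697  0.      0.2443]
 [-0.2443  0.      0.9697]
 [ 0.     -1.      0.    ]]
```

View pics/topc.png

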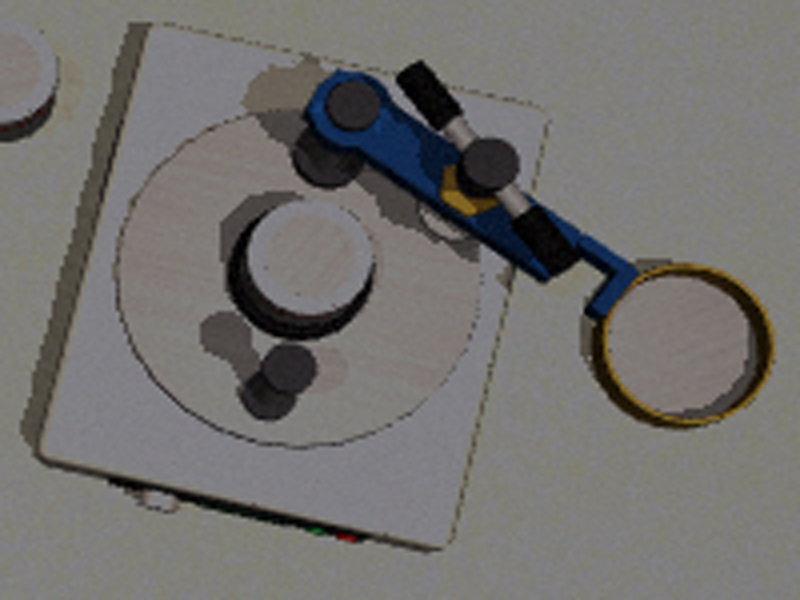

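Emit:
{"name": "jog_arm", "arguments": {"targets": [[0.0854,[0,0,0.05],0],[0.0854,[0.03,-0.05,0.04],0.05],[0.07,[0.033,-0.052,0],0.06],[0.07,[0.033,-0.052,0],0.06],[0.07,[0.033,-0.052,0],0.06],[0.07,[0.033,-0.052,0],0.06],[0.07,[0.033,-0.052,0],0.06],[0.07,[0.033,-0.052,0],0.06],[0.07,[0.033,-0.052,0],0.06],[0.07,[0.033,-0.052,0],0.06]]}}

```text
clock: 2.25
position: [0.4318, 0.0956, 0.334]
ee_rot: [0.7, -0.7, -0.101, 0.1]
contact_force: [0.5, 0.7, 0.0]
width: 0.0697
```

Emit:
{"name": "jog_arm", "arguments": {"targets": [[0.06,[0.033,-0.05,0],0.06],[0.06,[0.033,-0.05,0],0.06],[0.06,[0.033,-0.05,0],0.06],[0.06,[0.033,-0.05,0],0.06],[0.06,[0.03,-0.05,0],0.043],[0.06,[0,0,0],0]]}}

```text
clock: 3.0
position: [0.5947, -0.1565, 0.3319]
ee_rot: [-0.679, 0.679, 0.196, -0.197]
contact_force: [-0.4, 0.4, 0.1]
width: 0.0598
```

```bash
python3 - <<'E'
from h import *
from scipy.spatial.transform import Rotation as R
np.set_printoptions(precision=4,suppress=True)
s=manip.get_state(); q=s["ee_rot"]; M=R.from_quat([q[1],q[2],q[3],q[0]]).as_matrix(); print(s["clock"],s["position"],s["qpos"],s["contact_force"],s["moment"],"yaw",np.degrees(np.arctan2(M[1,2],M[0,2])))
cm=camera_model("wrist"); im,D=get_image("wrist"); cv2.imwrite("pics/w1.png",im[:,:,::-1]); np.save("w1.npy",D)
print(np.array(cm["world_from_camera"]))
for n,z in [("pivot",.2),("screw",.255),("end_a",.255),("jar_mid",.11)]:
    for r in spot_point(n,"wrist")[:2]:
        p=r["position"]; print(n,round(r["score"],2),np.array(p),atz("wrist",p,z,cm),dep("wrist",p,D,cm))
for nm,p,z in [("pivot",(388.2,197.5),.21),("hub",(422.5,214),.269),("lid",(377.5,238.5),.143),("stud",(372.5,268.1),.212)]: print(nm,atz("top",p,z))
E
```

```text
3.0 [ 0.5947 -0.1565  0.3319] [-0.3698  0.3063  1.2584 -0.0011  1.5778 -2.5026] [-0.4334  0.4339  0.1005] [ 0.0274 -0.0038  0.0241] yaw 122.19820973314401
[[-0.5333 -0.809  -0.2473  0.5315]
 [ 0.8459 -0.5101 -0.1557 -0.1968]
 [-0.0002 -0.2923  0.9563  0.456 ]
 [ 0.      0.      0.      1.    ]]
pivot 0.94 [337.2 330.9] [ 0.6509 -0.1079  0.2   ] [ 0.6474 -0.1105  0.2075]
screw 0.67 [297.3 269.1] [ 0.6049 -0.1661  0.255 ] [ 0.6009 -0.1678  0.2659]
end_a 0.84 [300.5 347.5] [ 0.6458 -0.1392  0.255 ] [ 0.6418 -0.1412  0.262 ]
end_a 0.77 [285.7 183.7] [ 0.5681 -0.1954  0.255 ] [ 0.5668 -0.1954  0.2617]
pivot [ 0.6499 -0.1058  0.21  ]
hub [ 0.6023 -0.1652  0.269 ]
lid [ 0.5759 -0.0889  0.143 ]
stud [ 0.5031 -0.0711  0.212 ]
```

View pics/w1.png

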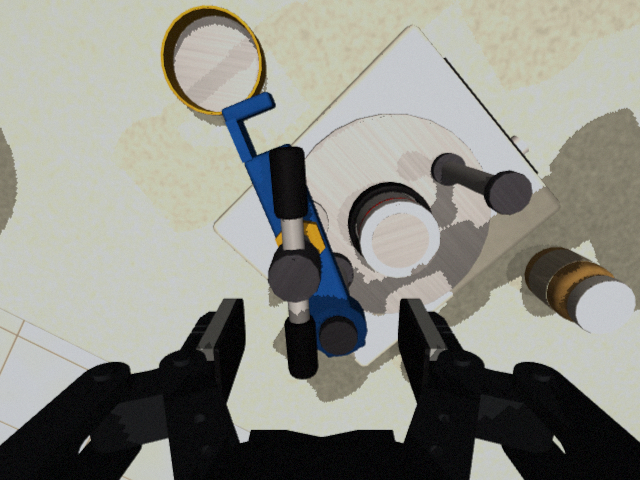

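Emit:
{"name": "jog_arm", "arguments": {"targets": [[0.06,[0.008,-0.009,-0.02],0.03],[0.06,[0,0,-0.03],0],[0.06,[0,0,-0.027],0],[0.04,[0,0,0],0],[0.04,[0,0,0],0]]}}

```text
clock: 3.88
position: [0.6014, -0.1615, 0.258]
ee_rot: [-0.675, 0.677, 0.208, -0.207]
contact_force: [0.7, -0.4, -0.6]
width: 0.0402
```

```bash
python3 - <<'E'
from h import *
np.set_printoptions(precision=4,suppress=True)
s=manip.get_state(); print(s["clock"],s["position"],s["qpos"],s["contact_force"],s["moment"])
im,D=get_image("wrist"); cv2.imwrite("pics/w2.png",im[:,:,::-1])
E
```

```text
3.875 [ 0.6014 -0.1615  0.258 ] [-0.3737  0.3421  1.3832 -0.0006  1.414  -2.5413] [ 0.6939 -0.4152 -0.5967] [-0.1222 -0.056  -0.0413]
```

View pics/w2.png

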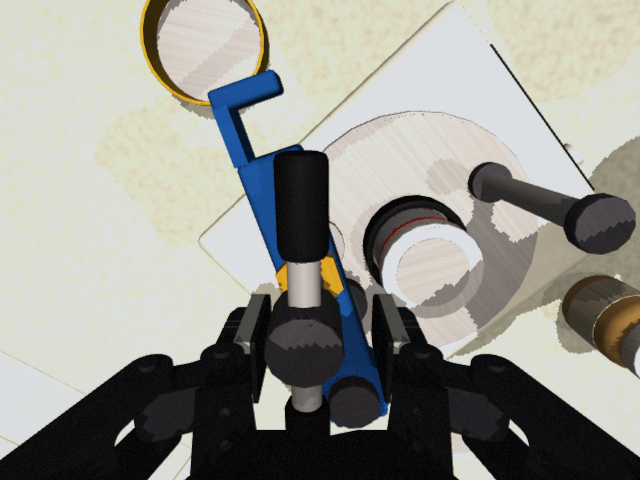

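```bash
python3 - <<'E'
from h import *
np.set_printoptions(precision=4,suppress=True)
P=np.array([.650,-.107]); th=np.radians(np.linspace(231.2,166,8))
t=lambda a:np.array([np.sin(a),-np.cos(a)])
pts=np.array([P+.075*np.array([np.cos(a),np.sin(a)])+.006*t(a) for a in th]); print(pts); 
s=manip.get_state(); print(s["position"],s["contact_force"],s["moment"]); print(np.diff(pts,axis=0),np.diff(th))
E
```

```text
[[ 0.5983 -0.1617]
 [ 0.5902 -0.1526]
 [ 0.5836 -0.1423]
 [ 0.5787 -0.1311]
 [ 0.5758 -0.1192]
 [ 0.5748 -0.1071]
 [ 0.5757 -0.0949]
 [ 0.5787 -0.083 ]]
[ 0.6016 -0.1614  0.2584] [ 0.4457 -1.1174 -0.5861] [-0.1328 -0.0198 -0.0101]
[[-0.0082  0.0091]
 [-0.0066  0.0103]
 [-0.0048  0.0112]
 [-0.003   0.0119]
 [-0.001   0.0122]
 [ 0.001   0.0122]
 [ 0.0029  0.0119]] [-0.1626 -0.1626 -0.1626 -0.1626 -0.1626 -0.1626 -0.1626]
```

Swing in two halves, lowering 2 mm as well.

Emit:
{"name": "jog_arm", "arguments": {"targets": [[0.04,[-0.01,0.009,-0.002],-0.16],[0.04,[-0.007,0.01,0],-0.16],[0.04,[-0.005,0.011,0],-0.16],[0.04,[-0.003,0.012,0],-0.16],[0.04,[0,0,0],0]]}}

```text
clock: 4.55
position: [0.5763, -0.1187, 0.2568]
ee_rot: [0.707, -0.707, 0.014, -0.016]
contact_force: [-0.5, 0.6, 0.9]
width: 0.0399
```

```bash
cat > st.py <<'E'
from h import *
from scipy.spatial.transform import Rotation as R
import sys
np.set_printoptions(precision=4,suppress=True)
s=manip.get_state(); q=s["ee_rot"]; M=R.from_quat([q[1],q[2],q[3],q[0]]).as_matrix(); print(s["clock"],s["position"],"q6",s["qpos"][5],s["contact_force"],s["moment"],s["width"],"yaw",np.arctan2(M[1,2],M[0,2]))
if len(sys.argv)>1:
    im,D=get_image("wrist"); cv2.imwrite(f"pics/{sys.argv[1]}.png",im[:,:,::-1])
    im,D=get_image("top"); cv2.imwrite(f"pics/{sys.argv[1]}t.png",cv2.resize(im[170:330,300:500,::-1],None,fx=3,fy=3,interpolation=cv2.INTER_CUBIC))
E
python3 st.py w3
```

```text
4.55 [ 0.5763 -0.1187  0.2568] q6 -1.8515111719153272 [-0.4803  0.5539  0.8941] [-0.0198  0.0078 -0.011 ] 0.0398995876363381 yaw 1.5293839302180339
```

View pics/w3.png

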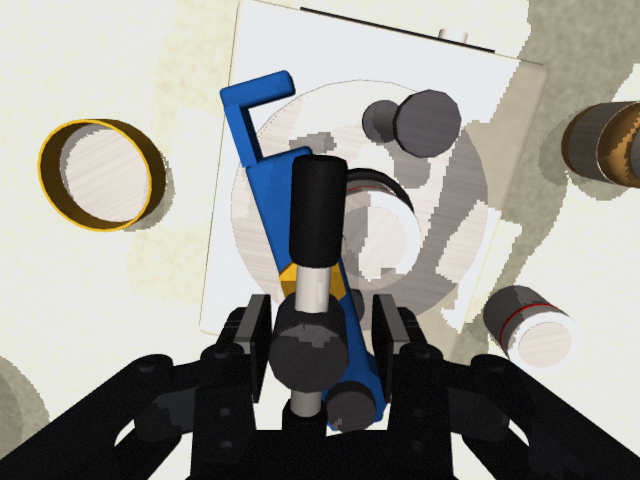

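Emit:
{"name": "jog_arm", "arguments": {"targets": [[0.04,[-0.001,0.012,0],-0.16],[0.04,[0.001,0.012,0],-0.16],[0.04,[0.003,0.01,0],-0.16],[0.04,[0.001,0.003,0],0],[0.04,[0,0,0],0]]}}

```text
clock: 5.28
position: [0.5789, -0.0834, 0.255]
ee_rot: [-0.683, 0.684, -0.183, 0.181]
contact_force: [-3.5, -3.6, 3.2]
width: 0.0397
```

```bash
python3 st.py w4
```

```text
5.275 [ 0.5789 -0.0834  0.255 ] q6 -1.3106353124654673 [-3.4865 -3.6222  3.2095] [-0.5645  0.6724 -0.0137] 0.03972916450669544 yaw 1.0502274755418592
```

View pics/w4.png

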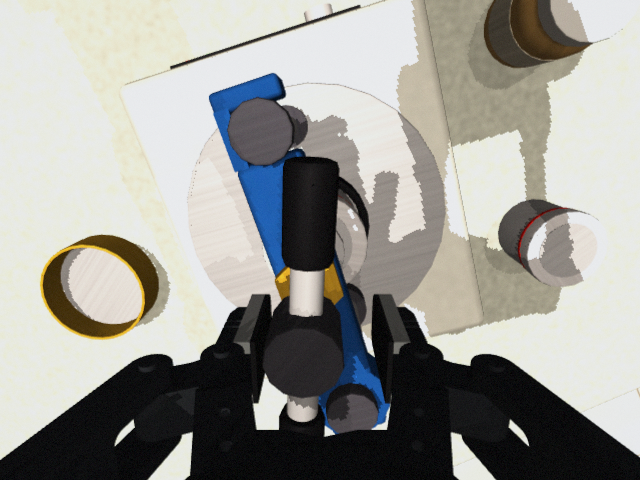

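View pics/w4t.png

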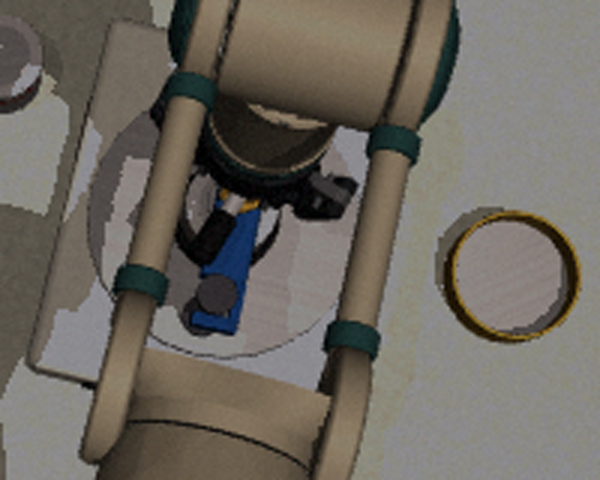

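Emit:
{"name": "jog_arm", "arguments": {"targets": [[0.04,[0.001,0.003,0],0],[0.04,[0,0,0],0],[0.04,[0,0,0],0]]}}

```text
clock: 5.75
position: [0.5791, -0.0818, 0.2549]
ee_rot: [-0.682, 0.685, -0.183, 0.181]
contact_force: [-6.0, -6.5, 3.6]
width: 0.0401
```

```bash
python3 st.py
```

```text
5.75 [ 0.5791 -0.0818  0.2549] q6 -1.3047290946209058 [-6.0277 -6.4537  3.5896] [-1.0084  0.9064 -0.0492] 0.04006294443656846 yaw 1.0491727970358122
```

Emit:
{"name": "jog_arm", "arguments": {"targets": [[0.04,[0.001,0.005,0],0],[0.04,[0,0,0],0],[0.04,[0,0,0],0]]}}

```text
clock: 6.12
position: [0.5792, -0.0815, 0.2548]
ee_rot: [-0.678, 0.688, -0.184, 0.182]
contact_force: [-8.5, -17.8, 3.4]
width: 0.04
```

```bash
python3 st.py w5
```

```text
6.125 [ 0.5792 -0.0815  0.2548] q6 -1.2960891476053362 [ -8.5    -17.7557   3.3792] [-2.5667  1.2354 -0.0252] 0.03997728841466781 yaw 1.0485669297486844
```

View pics/w5.png

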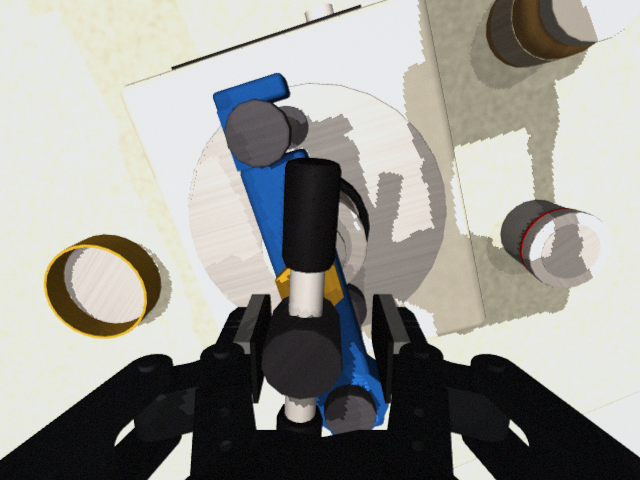

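Emit:
{"name": "jog_arm", "arguments": {"targets": [[0.045,[-0.002,-0.006,0],0],[0.045,[-0.001,-0.006,0],0],[0.045,[0,0,0],0]]}}

```text
clock: 6.6
position: [0.5793, -0.0864, 0.2546]
ee_rot: [0.683, -0.683, 0.183, -0.183]
contact_force: [0.5, 0.3, -0.5]
width: 0.0448
```

```bash
python3 st.py
```

```text
6.6 [ 0.5793 -0.0864  0.2546] q6 -1.3152108887824348 [ 0.5052  0.3156 -0.5155] [-0.0489  0.001   0.0078] 0.04484231269974422 yaw 1.0473948650464764
```

Emit:
{"name": "jog_arm", "arguments": {"force": 30, "targets": [[0.032,[-0.0022,-0.002,0],0],[0.032,[0,0,0],0],[0.032,[0,0,0],0],[0.026,[0,0,0],0],[0.026,[0,0,0],0]]}}

```text
clock: 7.22
position: [0.5771, -0.088, 0.2549]
ee_rot: [0.683, -0.683, 0.183, -0.183]
contact_force: [0.4, 1.5, 1.9]
width: 0.0271
```

```bash
python3 st.py w6
```

```text
7.225 [ 0.5771 -0.088   0.2549] q6 -1.3187362543535164 [0.425  1.4607 1.862 ] [ 0.2796 -0.1482  0.0062] 0.027142366137657022 yaw 1.0472850218147798
```

View pics/w6.png

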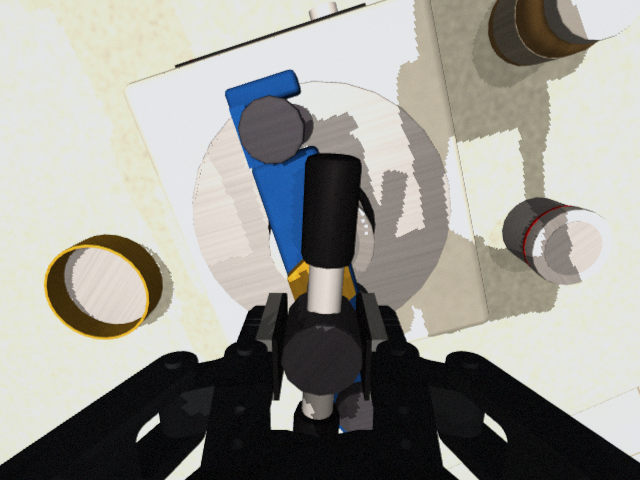

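Emit:
{"name": "jog_arm", "arguments": {"force": 60, "targets": [[0.015,[0,0,0],0],[0.015,[0,0,0],0],[0.015,[0,0,-0.0002],-0.1],[0.015,[0,0,-0.0002],-0.1],[0.015,[0,0,-0.0002],-0.1],[0.015,[0,0,-0.0002],-0.1],[0.015,[0,0,-0.0002],-0.1]]}}

```text
clock: 8.2
position: [0.5777, -0.0874, 0.2542]
ee_rot: [0.617, -0.615, 0.347, -0.348]
contact_force: [1.8, 5.4, 4.3]
width: 0.0265
```

```bash
python3 st.py w7
```

```text
8.2 [ 0.5777 -0.0874  0.2542] q6 -0.8154150975549063 [1.7632 5.4337 4.3453] [ 0.7867 -0.253   0.1178] 0.02649040259690118 yaw 0.5439897189275992
```

View pics/w7.png

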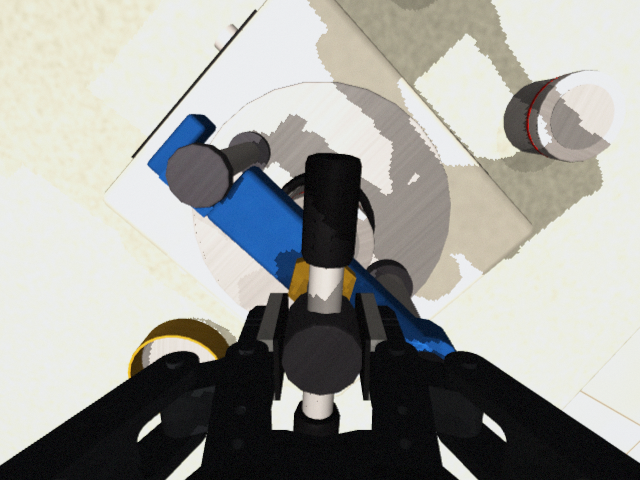

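Emit:
{"name": "jog_arm", "arguments": {"targets": [[0.015,[0,0.0012,-0.0002],-0.1],[0.015,[0,0,-0.0002],-0.1],[0.015,[0,0,-0.0002],-0.1],[0.015,[0,0,-0.0002],-0.1]]}}

```text
clock: 8.8
position: [0.5783, -0.0874, 0.2535]
ee_rot: [0.536, -0.534, 0.462, -0.464]
contact_force: [4.5, 3.3, 3.2]
width: 0.0265
```

```bash
python3 st.py
```

```text
8.8 [ 0.5783 -0.0874  0.2535] q6 -0.41338804533895734 [4.5113 3.3367 3.1799] [ 0.453  -0.3899  0.0463] 0.02654223502936988 yaw 0.1437584725052373
```

Emit:
{"name": "jog_arm", "arguments": {"targets": [[0.015,[0,0,-0.0002],-0.1],[0.015,[0,0,-0.0002],-0.1],[0.015,[0,0,-0.0002],-0.1],[0.015,[0,0,-0.0002],-0.1]]}}

```text
clock: 9.3
position: [0.579, -0.0874, 0.2529]
ee_rot: [-0.434, 0.431, -0.559, 0.561]
contact_force: [5.7, 2.8, 3.2]
width: 0.0267
```

```bash
python3 st.py
```

```text
9.3 [ 0.579  -0.0874  0.2529] q6 -0.013361962538688259 [5.7351 2.8222 3.2141] [ 0.5489 -0.5604  0.0766] 0.026706301063659958 yaw -0.25623697145593527
```

Emit:
{"name": "jog_arm", "arguments": {"targets": [[0.015,[0.001,0,-0.0002],-0.1],[0.015,[0,0,-0.0002],-0.1],[0.015,[0,0,-0.0002],-0.1],[0.015,[0,0,-0.0002],-0.1]]}}

```text
clock: 9.8
position: [0.5797, -0.0877, 0.2523]
ee_rot: [-0.314, 0.311, -0.633, 0.636]
contact_force: [4.0, 2.1, 2.9]
width: 0.0263
```

```bash
python3 st.py w8
```

```text
9.8 [ 0.5797 -0.0877  0.2523] q6 0.3871310262044002 [3.9929 2.1365 2.9482] [ 0.4337 -0.4551  0.0482] 0.026316240521844943 yaw -0.6563097025135128
```

View pics/w8.png

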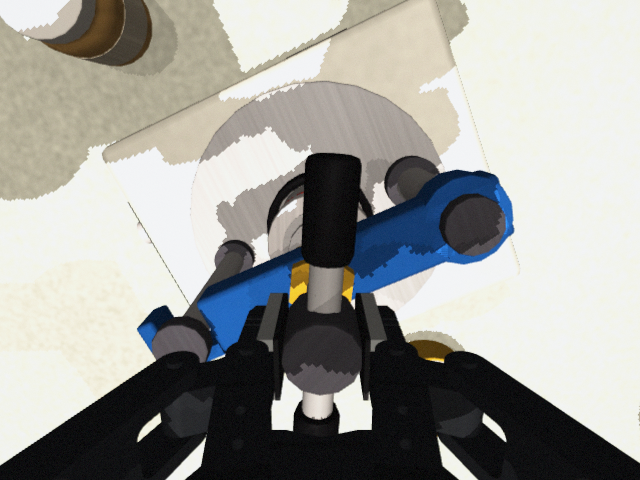

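Emit:
{"name": "jog_arm", "arguments": {"targets": [[0.015,[0.001,0,-0.0002],-0.1],[0.015,[0,0,-0.0002],-0.1],[0.015,[0,0,-0.0002],-0.1],[0.015,[0,0,-0.0001],-0.1]]}}

```text
clock: 10.4
position: [0.5802, -0.0882, 0.2516]
ee_rot: [-0.182, 0.179, -0.683, 0.685]
contact_force: [3.8, 1.5, 3.7]
width: 0.0262
```

```bash
python3 st.py
```

```text
10.4 [ 0.5802 -0.0882  0.2516] q6 0.785752476189415 [3.8143 1.4571 3.7234] [ 0.2854 -0.4408  0.0498] 0.026227820117975236 yaw -1.0545408806092713
```

Emit:
{"name": "jog_arm", "arguments": {"targets": [[0.015,[0,0,-0.0002],-0.1],[0.015,[0,0,-0.0002],-0.1],[0.015,[0,0,-0.0002],-0.1],[0.015,[0,0,-0.0001],-0.1]]}}

```text
clock: 10.9
position: [0.5804, -0.0889, 0.251]
ee_rot: [-0.043, 0.04, -0.705, 0.707]
contact_force: [3.9, -0.4, 4.1]
width: 0.0265
```

```bash
python3 st.py
```

```text
10.9 [ 0.5804 -0.0889  0.251 ] q6 1.1857602699402463 [ 3.8606 -0.3632  4.0992] [ 0.0182 -0.486   0.0549] 0.026513442966870287 yaw -1.4546288309595765
```

Emit:
{"name": "jog_arm", "arguments": {"targets": [[0.015,[0,-0.001,-0.0002],-0.1],[0.015,[0,0,-0.0002],-0.1],[0.015,[0,0,-0.0002],-0.1],[0.015,[0,0,-0.0001],-0.1]]}}

```text
clock: 11.4
position: [0.5804, -0.0896, 0.2504]
ee_rot: [0.098, -0.102, -0.699, 0.701]
contact_force: [3.8, 0.6, 5.1]
width: 0.0264
```

```bash
python3 st.py
```

```text
11.4 [ 0.5804 -0.0896  0.2504] q6 1.5840614496377567 [3.8471 0.6353 5.0799] [-0.0093 -0.4561  0.0951] 0.026422105622886313 yaw -1.8544494465251382
```

Emit:
{"name": "jog_arm", "arguments": {"targets": [[0.015,[-0.0005,-0.0005,-0.0002],-0.1],[0.015,[0,0,-0.0002],-0.1],[0.015,[0,0,-0.0002],-0.1],[0.015,[0,0,-0.0001],-0.1]]}}

```text
clock: 11.9
position: [0.5801, -0.0903, 0.2498]
ee_rot: [0.235, -0.239, -0.666, 0.667]
contact_force: [2.8, 0.5, 5.0]
width: 0.0265
```

```bash
python3 st.py
```

```text
11.9 [ 0.5801 -0.0903  0.2498] q6 1.9828241627219487 [2.8178 0.4942 4.9681] [-0.0464 -0.4501  0.1289] 0.02651545264841321 yaw -2.2542286095856094
```

Emit:
{"name": "jog_arm", "arguments": {"targets": [[0.015,[-0.0005,-0.0005,-0.0002],-0.1],[0.015,[0,0,-0.0002],-0.1],[0.015,[0,0,-0.0002],-0.1],[0.015,[0,0,-0.0001],-0.1]]}}

```text
clock: 12.4
position: [0.5794, -0.0908, 0.2492]
ee_rot: [0.363, -0.366, -0.606, 0.606]
contact_force: [3.9, 0.5, 6.5]
width: 0.0267
```

```bash
python3 st.py w9
```

```text
12.4 [ 0.5794 -0.0908  0.2492] q6 2.3815170528009064 [3.8737 0.5105 6.4543] [-0.0275 -0.2936  0.2229] 0.026731237697199192 yaw -2.6539504747433322
```

View pics/w9.png

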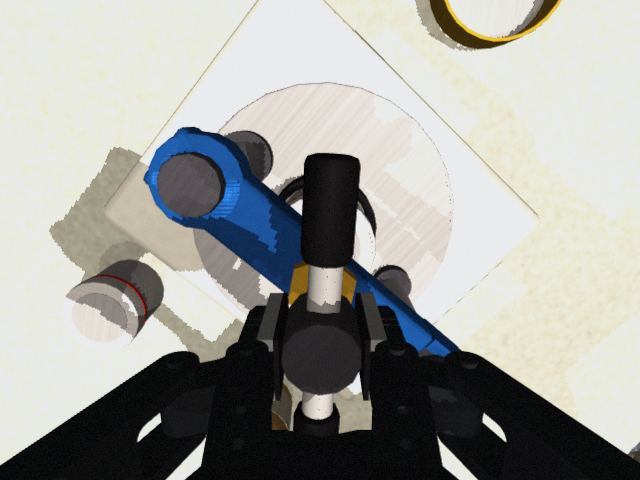

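Emit:
{"name": "jog_arm", "arguments": {"targets": [[0.06,[0,0,0],0],[0.06,[0,0,0],0],[0.06,[0,0,0],0],[0.06,[0,0,0.025],0],[0.06,[0,0,0.025],0]]}}

```text
clock: 13.12
position: [0.5773, -0.0894, 0.2977]
ee_rot: [0.365, -0.363, -0.606, 0.606]
contact_force: [0.3, -0.4, 0.6]
width: 0.0599
```

Emit:
{"name": "jog_arm", "arguments": {"targets": [[0.06,[0,0,0],0.18],[0.06,[0,0,0],0.18],[0.06,[0,0,0],0.18],[0.06,[0,0,0],0.18],[0.06,[0,0,0],0.18],[0.06,[0,0,0],0.18],[0.06,[0,0,0],0.18],[0.06,[0,0,0],0.18],[0.06,[0,0,0],0.18]]}}

```text
clock: 14.25
position: [0.5774, -0.0894, 0.2974]
ee_rot: [0.19, -0.19, 0.681, -0.681]
contact_force: [-0.7, -1.1, 0.2]
width: 0.0599
```

Emit:
{"name": "jog_arm", "arguments": {"targets": [[0.06,[0,0,0],0.18],[0.06,[0,0,0],0.18],[0.06,[0,0,0],0.18],[0.06,[0,0,0],0.18],[0.06,[0,0,0],0.18],[0.06,[0,0,0],0.18],[0.06,[0,0,0],0.18],[0.06,[0,0,0],0.18],[0.06,[0,0,0],0.08],[0.06,[0,0,0],0]]}}

```text
clock: 15.5
position: [0.5775, -0.0894, 0.2974]
ee_rot: [-0.605, 0.606, -0.365, 0.365]
contact_force: [-0.1, -0.1, 0.7]
width: 0.0603
```

```bash
python3 st.py w10
```

```text
15.5 [ 0.5775 -0.0894  0.2974] q6 -0.7587464273307621 [-0.0525 -0.0823  0.6859] [-0.0488 -0.0517 -0.0404] 0.0603455706678842 yaw 0.486224692386256
```

View pics/w10.png

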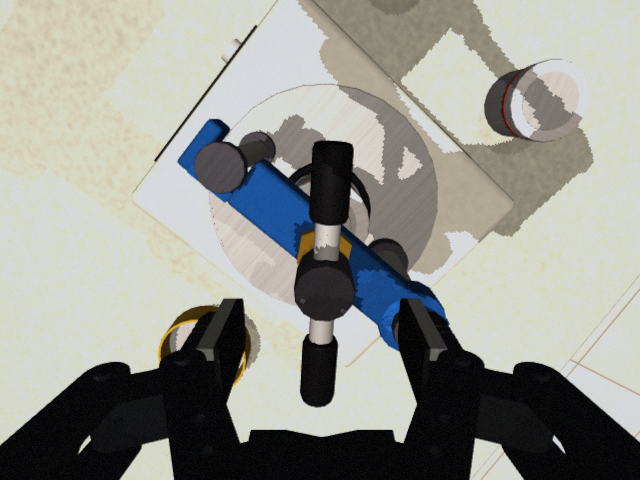

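Emit:
{"name": "jog_arm", "arguments": {"targets": [[0.06,[0.001,0.0004,-0.024],0],[0.06,[0,0,-0.024],0],[0.034,[0,0,0],0],[0.034,[0,0,0],0],[0.034,[0,0,0],0]]}}

```text
clock: 16.23
position: [0.5795, -0.0892, 0.2511]
ee_rot: [0.606, -0.606, 0.364, -0.366]
contact_force: [-1.0, 1.0, 0.8]
width: 0.034
```

```bash
python3 st.py w11
```

```text
16.225 [ 0.5795 -0.0892  0.2511] q6 -0.7581758822189495 [-1.0361  1.007   0.7651] [0.0118 0.0703 0.0137] 0.033957161763720614 yaw 0.4867498518394744
```

View pics/w11.png

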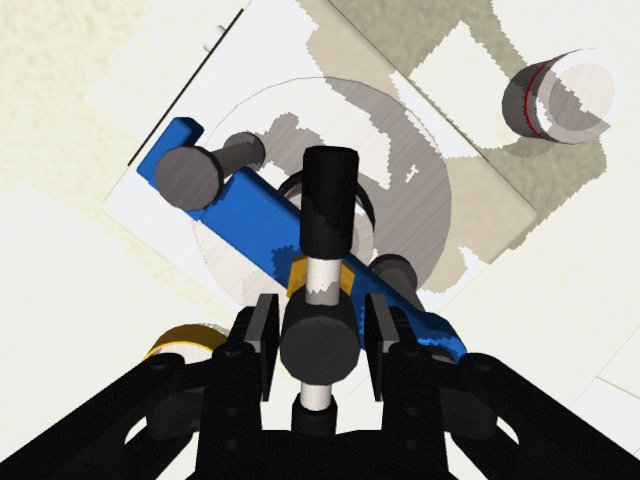

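Emit:
{"name": "jog_arm", "arguments": {"targets": [[0.015,[-0.0005,0,0],0],[0.015,[0,0,-0.0005],0],[0.015,[0,0,0],0],[0.015,[0,0,-0.0002],-0.1],[0.015,[0,0,-0.0002],-0.1],[0.015,[0,0,-0.0001],-0.1]]}}

```text
clock: 17.08
position: [0.5787, -0.0893, 0.2504]
ee_rot: [0.544, -0.544, 0.451, -0.453]
contact_force: [-1.6, -0.0, 5.3]
width: 0.0264
```

```bash
python3 st.py w12
```

```text
17.075 [ 0.5787 -0.0893  0.2504] q6 -0.45601416260611305 [-1.621  -0.0394  5.269 ] [-0.0436  0.3014  0.2689] 0.026373603478646736 yaw 0.184541957444769
```

View pics/w12.png

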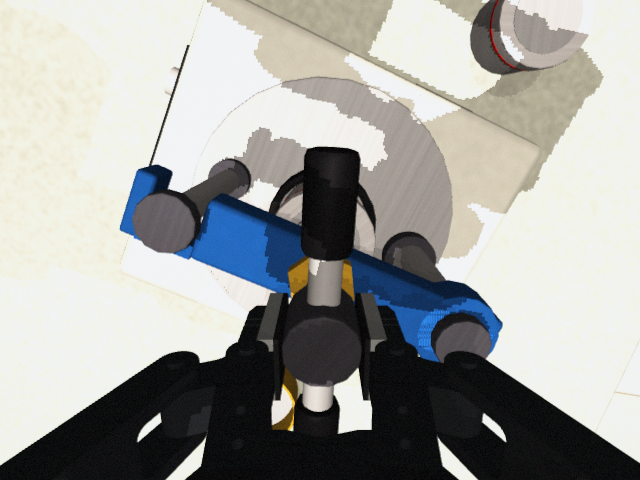

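Emit:
{"name": "jog_arm", "arguments": {"targets": [[0.015,[0,0,-0.0002],-0.1],[0.015,[0,0,-0.0002],-0.1]]}}

```text
clock: 17.42
position: [0.5787, -0.0893, 0.2501]
ee_rot: [-0.496, 0.496, -0.503, 0.505]
contact_force: [-1.6, -0.8, 7.8]
width: 0.0263
```

```bash
python3 st.py
```

```text
17.425 [ 0.5787 -0.0893  0.2501] q6 -0.256119428129447 [-1.5637 -0.7531  7.7774] [-0.0461  0.2968  0.329 ] 0.0263133832330494 yaw -0.015303721582616427
```

Emit:
{"name": "jog_arm", "arguments": {"targets": [[0.015,[0,0,-0.0002],-0.1],[0.015,[0,0,-0.0002],-0.1]]}}

```text
clock: 17.68
position: [0.5787, -0.0893, 0.2498]
ee_rot: [-0.444, 0.443, -0.55, 0.552]
contact_force: [-1.4, 0.0, 7.1]
width: 0.0263
```

```bash
python3 st.py
```

```text
17.675 [ 0.5787 -0.0893  0.2498] q6 -0.05621771039614155 [-1.4148  0.0284  7.1483] [-0.006   0.388   0.3051] 0.026268249438876894 yaw -0.2151806680319978
```

Emit:
{"name": "jog_arm", "arguments": {"targets": [[0.015,[0,0,-0.0002],-0.1],[0.015,[0,0,-0.0002],-0.1]]}}

```text
clock: 17.92
position: [0.5787, -0.0893, 0.2495]
ee_rot: [-0.387, 0.386, -0.591, 0.593]
contact_force: [-0.9, -0.8, 9.0]
width: 0.0264
```

```bash
python3 st.py
```

```text
17.925 [ 0.5787 -0.0893  0.2495] q6 0.14376972185556522 [-0.9092 -0.8454  8.9801] [0.0683 0.3858 0.3743] 0.026424438649807997 yaw -0.4151707185921499
```

Emit:
{"name": "jog_arm", "arguments": {"targets": [[0.015,[0,0,-0.0002],-0.1],[0.015,[0,0,0],0],[0.015,[0,0,0],0]]}}

```text
clock: 18.3
position: [0.5786, -0.0892, 0.2494]
ee_rot: [-0.357, 0.356, -0.61, 0.611]
contact_force: [-1.2, -1.3, 8.0]
width: 0.0266
```

```bash
python3 st.py w13; python3 - <<'E'
import numpy as np
from scipy.optimize import curve_fit
x=np.array([.9,1.3,1.7,2.1,2.5,2.9,3.3,3.7,4,4.2,4.4,4.6]);y=np.array([.046,.077,.048,.05,.055,.095,.129,.223,.269,.329,.305,.374])
f=lambda x,b,k,t:b+k*np.maximum(0,x-t)
p,c=curve_fit(f,x,y,[.07,.25,3.1]);print(p,np.sqrt(np.diag(c)))
for k in(.2,.25,.32):
    p,c=curve_fit(lambda x,b,t:f(x,b,k,t),x,y,[.07,3.1]);print(k,p,np.std(y-f(x,p[0],k,p[1])))
E
```

```text
18.3 [ 0.5786 -0.0892  0.2494] q6 0.24174206751144894 [-1.2084 -1.2749  7.9992] [ 0.0321  0.4077 -0.125 ] 0.026553336298764413 yaw -0.5133267127992214
[0.0552     0.1665665  2.72422479] [0.00809845 0.01211483 0.10494996]
0.2 [0.06183333 2.985     ] 0.019603712800272195
0.25 [0.06183333 3.19466667] 0.028927591596182977
0.32 [0.07142857 3.46571429] 0.0416702474651822
```

View pics/w13.png

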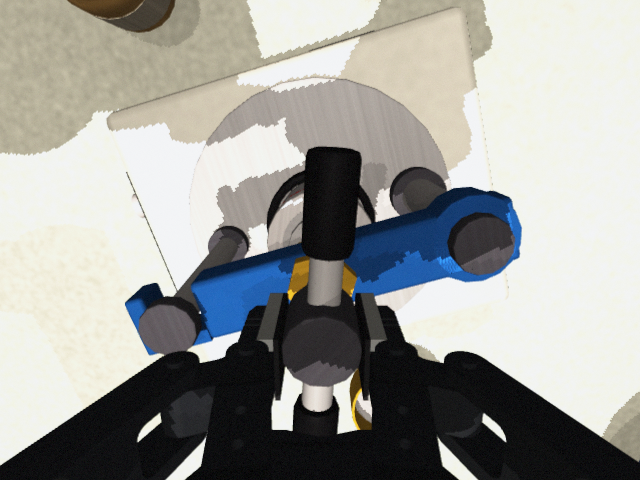

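Emit:
{"name": "jog_arm", "arguments": {"targets": [[0.045,[0,0,0],0],[0.06,[0,0,0],0],[0.06,[0,0,0],0],[0.06,[0,0,0.03],0],[0.06,[0,0,0.04],0],[0.06,[0,0,0.04],0],[0.06,[0,0,0],0]]}}

```text
clock: 19.27
position: [0.5797, -0.0893, 0.3609]
ee_rot: [-0.359, 0.355, -0.609, 0.612]
contact_force: [1.0, 0.1, -0.5]
width: 0.0601
```

```bash
python3 st.py w14
```

```text
19.275 [ 0.5797 -0.0893  0.3609] q6 0.2414625357913893 [ 1.0057  0.0727 -0.5038] [-0.0356  0.0048  0.0175] 0.060053548914886255 yaw -0.5129434472117201
```

View pics/w14.png

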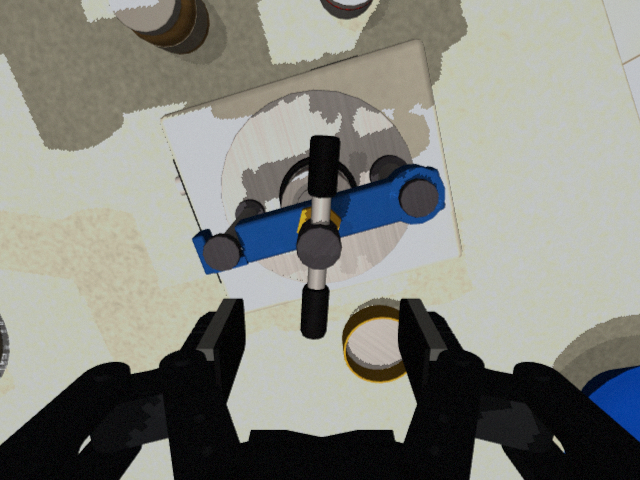

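```bash
python3 - <<'E'
from h import *
sign_off()
E
```

```text
the job is handed in; nothing more can be done
```

The job is handed in: the blue arm is over the jar at its stop, and by my estimate the T-handle is about a quarter turn past first touch. The report gives no verdict, and I could not measure the clamping force directly.

- **Swing arm:** I put the open fingers around the handle's hub and led it round to the stop. It moved only 0.3 mm more while the push rose to about 20 N. The last wrist picture shows its hook round the catch stud.
- **Turning:** I gripped the hub with 60 N and turned it clockwise about 4.7 rad in all, with one half-turn regrip. The bar stayed in line with the gripper, so I saw no slip.
- **Touch point:** The torque readings were noisy, by about 0.03 N m. With a slope of 0.2 to 0.25 N m per rad, they place first touch at 3.0 to 3.2 rad. That means about 1.5 to 1.7 rad past touch, or roughly 36 to 41 N.
- **Disagreement in the data:** A fit with the slope left free disagreed. It gave 0.17 N m per rad, below your stated range, and put the touch earlier, at 2.7 rad. That would be about 2.0 rad past touch, or roughly 47 N, which is still under the 52 N limit.
- **Last checks:** The handle stayed put when I let go and the gripper is clear, with only about 1 N of residual reading. The sieve and sample jar looked undisturbed in the last picture. I did not measure their positions again, and the spare jar was only partly in view. The clock read about 19 s of the 72 s allowed.

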